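# Stand the black-capped bottles in their tip-proof stands

## Robot

A 6-joint arm with a two-finger parallel gripper is mounted at the origin on a cart in front of the work surface, level with it; the furniture and walls round the work are solid. World frame = base frame: x ahead of the robot, y to its left, z up, the work surface at z = 0. Lengths are in m, angles in rad, forces in N, time in s.
With the tool pointing down it reaches from about 0.225 to 0.875 m from the base axis. Payload 3.4 kg.
Tool frame: the origin (TCP) lies at the very end of the fingers, on their centre line; the grasp point (between the pads) lies 19 mm behind it; z points along the fingers, x is the direction in which the jaws open and shut, and the axes are right-handed (so a half turn about z gives the same grasp; the last joint's range is limited). The gripper opens to 85 mm and grips with 20 to 120 N. Pads are 22 mm wide; open, the fingers measure 114 mm over their backs; the gripper's body (76 mm by 85 mm) begins 54 mm behind the grasp point. The pads swing forward as they close: fully open they stand 13 mm farther back than shut.
Start: joints at [1.014, 0.276, 1.505, -0, 1.361, -0.121], TCP at [0.243, 0.521, 0.231] pointing down, gripper open.
Joint ranges: [-2.89, 2.89], [-0.75, 2.08], [0.22, 2.7], [-1.18, 4.32], [0.11, 2.71], [-2.7, 2.7]. Speed limits (rad/s): [2.57, 2.57, 3.14, 3.14, 3.14, 3.14].

## Interface

Orientations are given as a unit quaternion [w, x, y, z].
In Python, from rig import manip gives the robot as it stands.
- The arm moves only by the tool send_rows, never from a script. Its argument "increments" is a list of rows, each a list of 5 numbers: the opening, from 0 (shut) to 1 (fully open), then the shift along the tool's x, y, z in m, then the turn about the tool's z in rad. A call has 1 to 8 rows; each row shifts and turns the commanded pose from where the row before left it, along the tool's axes as they then stand; what a row does not reach is not made up. A row lasts 1/8 s, in which the tool goes at most 62.5 mm and 10.7 degrees, less where a joint would pass 70% of its speed; a pose out of reach is approached as far as the arm can. A call is refused whole if a number of a shift passes 0.0625 or a number of a turn 0.188, either way. A call with a gripper value outside its range is refused whole. The fingers move at their own pace and stop on an object; "squeeze" is the grip in N (left out, the last holds). Time passes only in rows, so rows that do not move let the fingers close. It gives the time, the measured TCP pose, the force and the opening at its end, in the units of the state.
- manip.get_state(): the state, without advancing time (a new reading comes with each control period).
- manip.get_image(name): name is "scene" or "top"; returns the picture (384x512x3 uint8, red, green, blue); there is no depth.
- manip.calibration(name): a dict with "fx", "fy", "cx", "cy" (pixels), "camera_from_world" (4x4, takes a point from world to camera coordinates). Camera axes: x right, y up, looking along -z (the intrinsics and any distortion apply to the point x, -y, -z); pixel columns grow to the right and rows downward; lengths in m; the calibration is good to about 2 mm. A picture is of the moment at which its call begins. calibration takes no time and is no camera call.
- manip.sign_off(): hands the job in, once; it reports no verdict.
The state is a dict: "clock": time; "qpos": joint angles; "qd": joint speeds; "effort": joint torques, N m; "position": TCP position; "ee_rot": TCP orientation; "contact_force": force on the tool from outside, world axes, zero at the start; "moment": the same for the moment, N m; "width": finger opening in m.
Only numpy, scipy, OpenCV 4.12 (cv2) and the standard library are available. Lean on these libraries where they do the work, as an engineer would, in place of code of your own. Each camera call takes 0.05 s, during which the arm holds its last target.

## Task

Of the bottles and jars standing on the bench, carry the four with black caps past the upright wooden board to the tip-proof stands on the red cabinet top: the two small amber vials into the two wells of the blue twin stand (either vial in either well), the tall clear square bottle into the square well of the green stand, and the big glass jar with the wide black lid into the round silvery stand. Each must stand upright on the floor of its well and be let go; never tip any bottle over, and leave the amber jar with the white cap and the cream-coloured pot where they are.

Things in the scene. Friction and masses are not known exactly. Their poses are not given: they have to be found in the camera images.
- vial_a_mid (a point): Small round amber glass vial with a black screw cap: foot 30 mm across, 46 mm high, cap 25 mm across and taking up the top 16 mm, about 35 g. This point is on its axis, half-way up; z axis up through the cap. Grip it by the cap, so that the fingertips stay above the rim of the well when it is set down. It is alike vial_b. All bottles stand at the start on the bench top (z = 0).
- vial_b_mid (a point): The other small round amber glass vial with a black screw cap: foot 28 mm across, otherwise as vial_a. This point is on its axis, half-way up; z axis up through the cap. 
- square_bottle_mid (a point): Tall clear glass bottle with a square 38 x 38 mm body (50 mm high, sides along its x and y axes) and a slim black cap 23 mm across above it, 90 mm high in all, about 85 g. This point is on its axis, half-way up; z axis up through the cap. The cap can be gripped from above, 60 to 85 mm over the foot.
- big_jar_mid (a point): Big round glass jar, pale inside, with a wide black lid: body 58 mm and lid up to 60 mm across, 80 mm high, lid taking up the top 11 mm, about 0.2 kg. This point is on its axis, half-way up; z axis up through the cap. Grip it across the upper part of the body or lid.
- amber_white_jar_mid (a point): Bystander: loose round amber jar with a white cap, 41 mm across, 53 mm high. This point is on its axis, half-way up; z axis up through the cap. Must stay where it is.
- cream_jar_mid (a point): Bystander: loose round off-white pot with an off-white lid, 46 mm across, 47 mm high. This point is on its axis, half-way up; z axis up through the cap. Must stay where it is.
- twin_well_right (a point): Middle of the floor of one well of the blue twin stand (fixed block 58 x 122 x 13 mm, long side along its y axis, on the red cabinet top, which lies at z = -0.006 m, 6 mm below the bench top). Round well 46 mm across, 8 mm deep. Axes are the stand's. The other well lies 64 mm away along +y of this frame.
- twin_well_left (a point): Middle of the floor of the other well of the blue twin stand, 64 mm from the first; same size and axes.
- square_well (a point): Middle of the floor of the green stand's well (fixed block 76 x 76 x 13 mm on the red cabinet top). Square well 56 x 56 mm, 8 mm deep, sides along this frame's x and y axes. Between bench and red top stands a fixed wooden board, 0.28 m high, at y = -0.04 to -0.06 m, from x = 0.495 m to the back; a hank hangs on its bench side at x = 0.6 m, y = 0.
- round_well (a point): Middle of the floor of the round silvery-white aluminium stand's well (fixed disc 87 mm across, 13 mm high, on the red cabinet top). Round well 74 mm across, 8 mm deep. Carry things over the wooden board or, lower, round its front end (staying at x up to about 0.42 m there), clear of the other bottles.
Mind the look-alikes: they are no part of the job. Leave any purple look-alike of the part that bears vial_b_mid alone.

How it is judged:
At the end, for the whole second after the job is handed in: Each black-capped bottle stands in its own well: axis within 14 mm of the well's middle, foot within 5 mm of its floor, upright within 0.12 rad, at rest (vials: one in each twin well). The white-capped amber jar and the cream pot stand upright within 25 mm of where they began (horizontal distance between square_bottle_mid and square_well below 0.014 m and z of square_bottle_mid in the frame of square_well between 0.04 and 0.05 m and angle between each of square_bottle_mid, big_jar_mid, amber_white_jar_mid, cream_jar_mid's own z axis and vertical below 0.12 rad and horizontal distance between big_jar_mid and round_well below 0.014 m and z of big_jar_mid in the frame of round_well between 0.035 and 0.045 m and (((horizontal distance between vial_a_mid and twin_well_right below 0.014 m and z of vial_a_mid in the frame of twin_well_right between 0.018 and 0.028 m and angle between vial_a_mid's own z axis and vertical below 0.12 rad) and (horizontal distance between vial_b_mid and twin_well_left below 0.014 m and z of vial_b_mid in the frame of twin_well_left between 0.018 and 0.028 m and angle between vial_b_mid's own z axis and vertical below 0.12 rad)) or ((horizontal distance between vial_a_mid and twin_well_left below 0.014 m and z of vial_a_mid in the frame of twin_well_left between 0.018 and 0.028 m and angle between vial_a_mid's own z axis and vertical below 0.12 rad) and (horizontal distance between vial_b_mid and twin_well_right below 0.014 m and z of vial_b_mid in the frame of twin_well_right between 0.018 and 0.028 m and angle between vial_b_mid's own z axis and vertical below 0.12 rad))) and linear speed of each of vial_a, vial_b, square_bottle, big_jar below 0.02 m/s and distance of each of amber_white_jar_mid, cream_jar_mid from where it was at the start of the episode below 0.025 m); the robot touches nothing.
It fails at once if a bottle, jar or pot is tipped over (angle between any of vial_a_mid, vial_b_mid, square_bottle_mid, big_jar_mid, amber_white_jar_mid, cream_jar_mid's own z axis and vertical above 0.6 rad).
It also fails if it takes over 128 s, if anything falls off the work surface, if the arm or the gripper's body presses on something with over 40 N, if the wrist force passes 120 N, or if a joint passes its speed limit or range.

## Working session

There is one attempt and no reset: what is moved stays moved. The work goes in short steps, Python scripts to look and compute and a tool call to move; the robot and the scene stay as the last step left them, time stands still between calls to the robot, and variables do not carry over. Pictures are saved under pics/ and viewed, and the job is handed in when it is done.

Besides the shell and the picture viewer there is one more tool, called after "Request:" by a JSON object that holds its "api" and its "payload", one argument or row to a line. send_rows: Moves the arm, as the interface text tells. Its arguments: {"type":"object","properties":{"increments":{"type":"array","items":{"type":"array","items":{"type":"number"}}},"squeeze":{"type":"number"}},"required":["increments"]}

```bash
mkdir -p pics; ls
python3 - <<'E'
from rig import manip
import cv2,numpy as np
print(manip.get_state())
for n in ("scene","top"):
    im=manip.get_image(n); cv2.imwrite(f"pics/{n}0.png",im[:,:,::-1])
    c=manip.calibration(n); print(n,{k:(np.round(v,4).tolist() if hasattr(v,'__len__') and not isinstance(v,str) else v) for k,v in c.items()})
E
```

```text
pics
{'clock': 0.0, 'qpos': array([ 1.01396944e+00,  2.76574694e-01,  1.50615347e+00, -6.50356921e-05,
        1.36071552e+00, -1.21021520e-01]), 'qd': array([ 2.20623690e-03, -8.25462409e-04,  2.46541657e-04, -1.34166566e-04,
       -7.57309166e-04,  4.00650389e-05]), 'effort': array([ 6.14186301e-04, -4.16783524e+01, -2.45806360e+01, -8.78783817e-05,
        1.12146424e-02,  2.26467267e-05]), 'position': array([0.24247567, 0.5207678 , 0.2304432 ]), 'ee_rot': array([ 4.28305248e-04,  8.43245830e-01,  5.37527313e-01, -8.21060887e-04]), 'contact_force': array([-0.10430573, -0.13521244,  0.38618781]), 'moment': array([ 0.03856016, -0.02878608, -0.00130333]), 'width': 0.08528581364923243}
scene {'fx': 414.22479057911596, 'fy': 414.22479057911596, 'cx': 250.57591862015283, 'cy': 192.1800012447617, 'camera_from_world': [[0.8392, -0.5435, 0.0214, -0.4269], [0.3671, 0.5951, 0.7149, -0.2425], [-0.4013, -0.5921, 0.6989, -0.8017], [0.0, 0.0, 0.0, 1.0]]}
top {'fx': 471.6764146350924, 'fy': 471.6764146350924, 'cx': 255.63867947630862, 'cy': 188.12230870715888, 'camera_from_world': [[0.0224, -0.9997, 0.0041, 0.0096], [0.9799, 0.0228, 0.1984, -0.5071], [-0.1984, -0.0005, 0.9801, -1.2144], [0.0, 0.0, 0.0, 1.0]]}
```

View pics/scene0.png

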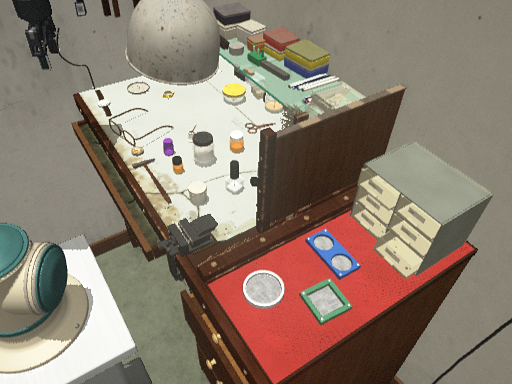

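View pics/top0.png

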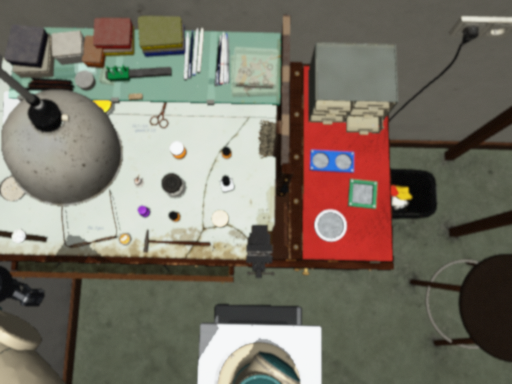

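```bash
cat > h.py <<'E'
import numpy as np,cv2
from rig import manip
def cal(n):
    c=manip.calibration(n); return c,np.array(c["camera_from_world"])
def proj(n,p):
    c,T=cal(n); q=T[:3,:3]@np.array(p)+T[:3,3]
    return np.array([c["cx"]+c["fx"]*q[0]/-q[2], c["cy"]-c["fy"]*q[1]/-q[2]])
def ray(n,u,v,z):
    c,T=cal(n); R=T[:3,:3];o=-R.T@T[:3,3]
    d=R.T@np.array([(u-c["cx"])/c["fx"],-(v-c["cy"])/c["fy"],-1.])
    return o+d*(z-o[2])/d[2]
def crop(src,dst,x0,y0,w,h,s):
    im=cv2.imread(src)[y0:y0+h,x0:x0+w]
    cv2.imwrite(dst,cv2.resize(im,None,fx=s,fy=s,interpolation=cv2.INTER_CUBIC))
E
python3 - <<'E'
from h import *
crop("pics/top0.png","pics/t1.png",120,130,130,110,6)
crop("pics/top0.png","pics/t2.png",290,140,100,110,5)
crop("pics/scene0.png","pics/s1.png",110,120,160,100,5)
crop("pics/scene0.png","pics/s2.png",230,220,150,110,5)
print(manip.calibration("top").keys())
E
```

```text
dict_keys(['fx', 'fy', 'cx', 'cy', 'camera_from_world'])
```

View pics/t1.png

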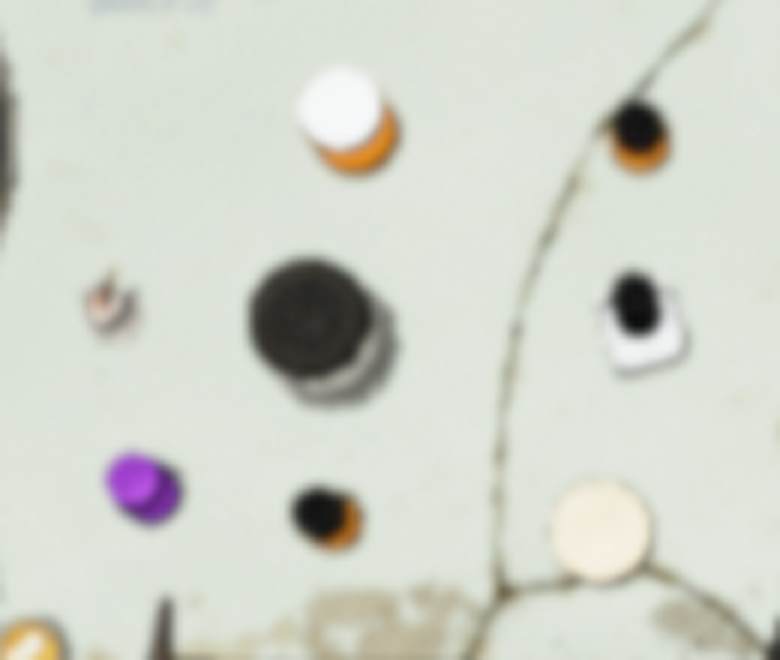

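View pics/t2.png

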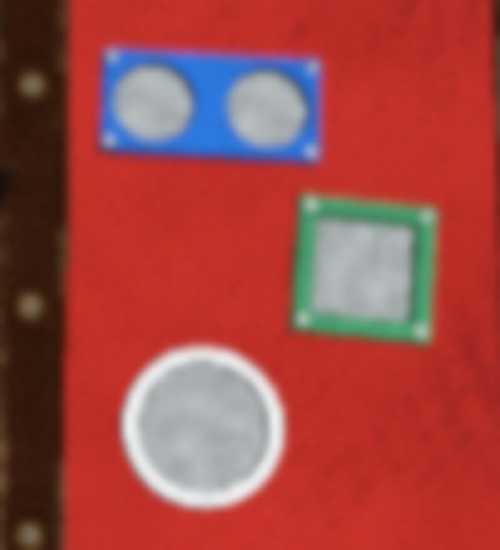

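View pics/s1.png

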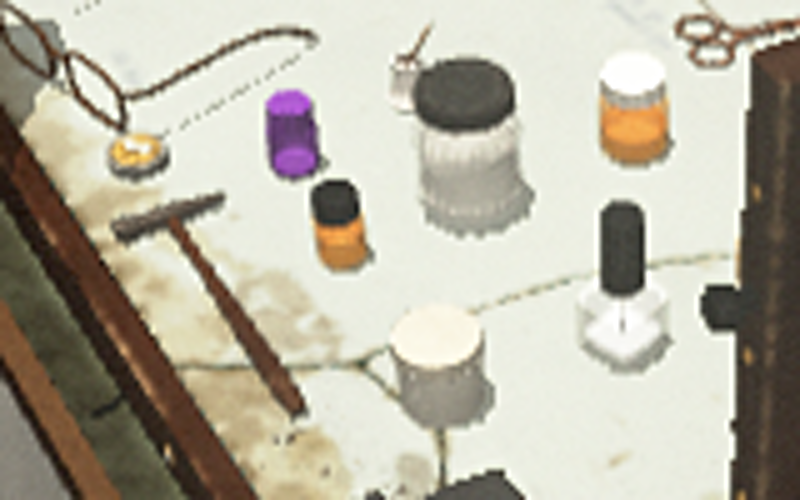

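View pics/s2.png

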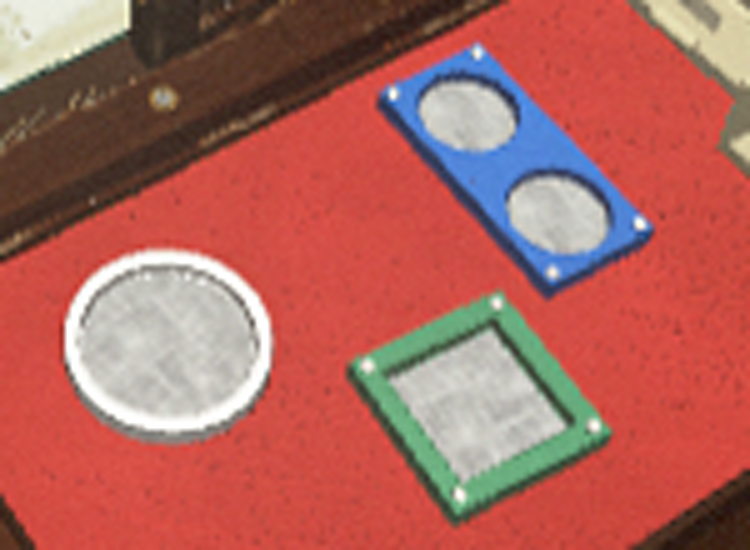

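```bash
cat > m.py <<'E'
from h import *
t1=lambda x,y:(120+(x+.5)/6-.5,130+(y+.5)/6-.5)
t2=lambda x,y:(290+(x+.5)/5-.5,140+(y+.5)/5-.5)
s1=lambda x,y:(110+(x+.5)/5-.5,120+(y+.5)/5-.5)
s2=lambda x,y:(230+(x+.5)/5-.5,220+(y+.5)/5-.5)
def show(n,a,b,z):
    print(n,z,"top",np.round(ray("top",*a,z)[:2],4) if a else '',"scene",np.round(ray("scene",*b,z)[:2],4) if b else '')
show("vial1",t1(320,514),s1(336,203),.038)
show("vial2",t1(638,127),None,.038)
show("sq",t1(637,303),s1(622,248),.07)
show("jar",t1(310,319),s1(465,95),.0745)
show("white",t1(340,108),None,.05)
show("cream",t1(600,529),s1(438,338),.045)
show("purple",t1(133,480),None,.04)
show("twL",t2(152,103),s2(468,115),.007)
show("twR",t2(266,110),s2(558,213),.007)
for p,q in zip([(312,204),(428,216),(421,331),(303,318)],[(366,365),(497,302),(595,425),(460,494)]): show("gpin",t2(*p),s2(*q),.007)
show("round",t2(204,427),s2(168,342),.007)
E
python3 m.py
```

```text
vial1 0.038 top [0.4301 0.2409] scene [0.4305 0.2375]
vial2 0.038 top [0.6124 0.1054] scene 
sq 0.07 top [0.5227 0.1008] scene [0.5211 0.0969]
jar 0.0745 top [0.5112 0.2438] scene [0.5115 0.241 ]
white 0.05 top [0.6147 0.2404] scene 
cream 0.045 top [0.4253 0.1153] scene [0.4252 0.1115]
purple 0.04 top [0.4432 0.3248] scene 
twL 0.007 top [ 0.5999 -0.1579] scene [ 0.5995 -0.1631]
twR 0.007 top [ 0.5974 -0.222 ] scene [ 0.5976 -0.226 ]
gpin 0.007 top [ 0.5438 -0.2469] scene [ 0.4794 -0.2414]
gpin 0.007 top [ 0.5385 -0.3115] scene [ 0.5449 -0.2468]
gpin 0.007 top [ 0.4734 -0.3058] scene [ 0.5401 -0.3121]
gpin 0.007 top [ 0.4792 -0.2408] scene [ 0.4748 -0.3064]
round 0.007 top [ 0.4175 -0.1856] scene [ 0.4169 -0.1893]
```

Run:
```python
from h import *
crop("pics/scene0.png","pics/s3.png",150,190,110,100,6)
crop("pics/top0.png","pics/t3.png",230,110,80,180,4)
for z in (0,.05,.1):
  for n,u,v in (("top",258,226),("top",258,275),("top",247,240),("top",272,240),("scene",210,215),("scene",168,250),("scene",215,235)): print(z,n,u,v,np.round(ray(n,u,v,z)[:2],3))
```

```text
0 top 258 226 [0.411 0.012]
0 top 258 275 [0.279 0.009]
0 top 247 240 [0.372 0.042]
0 top 272 240 [ 0.374 -0.027]
0 scene 210 215 [0.425 0.052]
0 scene 168 250 [0.295 0.009]
0 scene 215 235 [ 0.405 -0.009]
0.05 top 258 226 [0.405 0.013]
0.05 top 258 275 [0.278 0.01 ]
0.05 top 247 240 [0.367 0.041]
0.05 top 272 240 [ 0.369 -0.025]
0.05 scene 210 215 [0.405 0.011]
0.05 scene 168 250 [ 0.283 -0.03 ]
0.05 scene 215 235 [ 0.386 -0.046]
0.1 top 258 226 [0.399 0.013]
0.1 top 258 275 [0.277 0.01 ]
0.1 top 247 240 [0.363 0.04 ]
0.1 top 272 240 [ 0.364 -0.023]
0.1 scene 210 215 [ 0.385 -0.031]
0.1 scene 168 250 [ 0.272 -0.068]
0.1 scene 215 235 [ 0.367 -0.083]
```

View pics/s3.png

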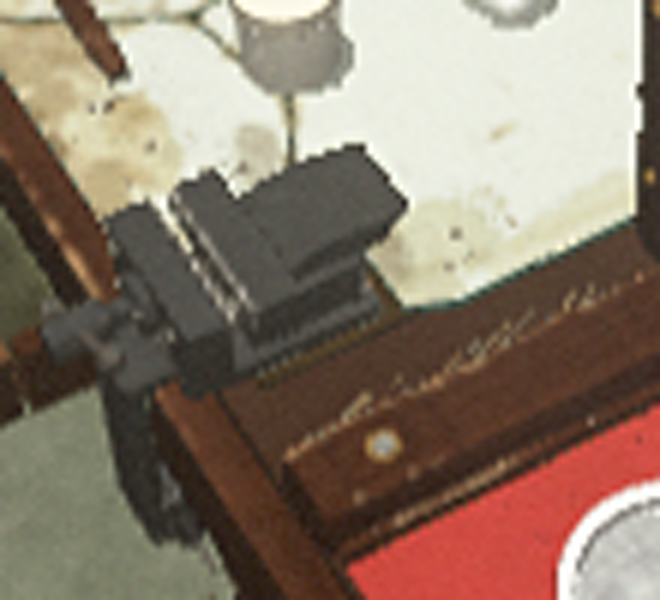

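View pics/t3.png

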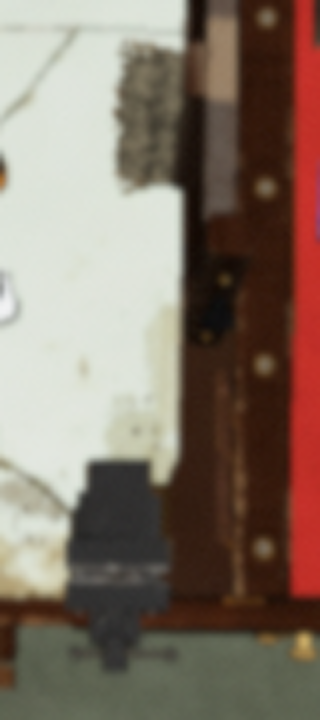

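Request:
{"api": "send_rows", "payload": {
  "increments": [
    [0.5,0,0,0,-0.145],
    [0.5,0,0,0,-0.145],
    [0.5,0,0,0,-0.145],
    [0.5,-0.05,0.03,0,0],
    [0.5,-0.05,0.03,0,0],
    [0.5,-0.05,0.03,0,0],
    [0.5,-0.05,0.03,0,0],
    [0.5,0,0,0,0]
  ],
  "squeeze": 40
}}

```text
clock: 1.1
position: [0.3642, 0.318, 0.2311]
ee_rot: [0.001, 0.709, 0.705, -0.001]
contact_force: [-1.4, 0.2, -0.1]
width: 0.0429
```

```bash
cat >> h.py <<'E'
def st():
    s=manip.get_state()
    w,x,y,z=s["ee_rot"]
    X=np.array([1-2*(y*y+z*z),2*(x*y+w*z),2*(x*z-w*y)])
    print("t%.2f"%s["clock"],"pos",np.round(s["position"],4),"yaw",round(np.arctan2(X[1],X[0]),4),"F",np.round(s["contact_force"],1),"w",round(s["width"],4),"q",np.round(s["qpos"],2))
E
python3 -c "from h import *;st()"
```

```text
t1.10 pos [0.3642 0.318  0.2311] yaw 1.5641 F [-1.4  0.2 -0.1] w 0.0429 q [ 0.57  0.14  1.69 -0.    1.32 -0.99]
```

Request:
{"api": "send_rows", "payload": {
  "increments": [
    [0.5,-0.044,0.0316,0,0],
    [0.5,-0.044,0.0316,0,0],
    [0.5,-0.044,0.0316,0.02,0],
    [0.5,-0.044,0.0316,0.02,0],
    [0.5,-0.043,0.0316,0.03,0],
    [0.5,0,0,0.02,0],
    [0.5,0,0,0,0]
  ]
}}

```text
clock: 1.98
position: [0.519, 0.1025, 0.1393]
ee_rot: [-0.002, 0.708, 0.707, -0.002]
contact_force: [-0.7, 0.0, 0.6]
width: 0.0427
```

Run:
```python
from h import *
st()
for n in ("scene","top"): cv2.imwrite(f"pics/{n}1.png",manip.get_image(n)[:,:,::-1])
p=manip.get_state()["position"]
for n in ("scene","top"): print(n,proj(n,p),proj(n,[.522,.099,.09]))
crop("pics/scene1.png","pics/s4.png",190,120,100,90,6)
crop("pics/top1.png","pics/t4.png",180,130,100,90,6)
```

```text
t1.98 pos [0.519  0.1025 0.1393] yaw 1.5695 F [-0.7  0.   0.6] w 0.0427 q [ 0.06  0.28  1.74  0.    1.12 -1.51]
scene [232.13796754 144.86977823] [233.80940089 162.39824071]
top [223.13241644 174.84169346] [225.99376221 178.72238879]
```

View pics/s4.png

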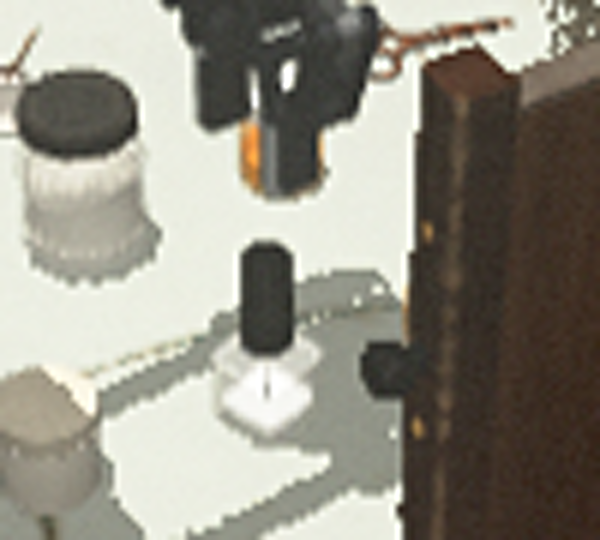

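View pics/t4.png

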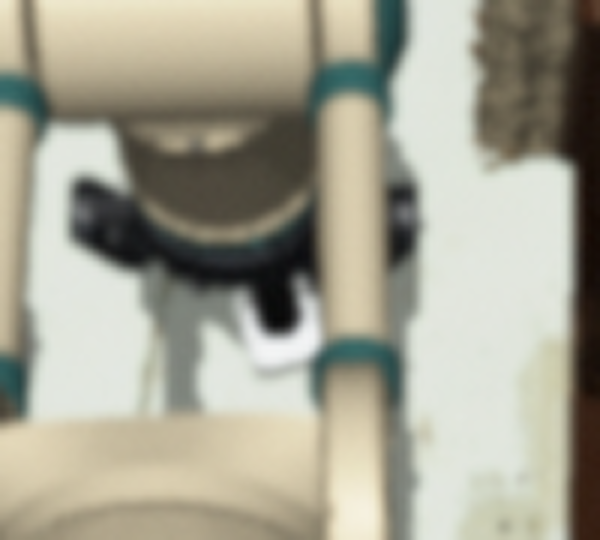

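Run:
```python
from h import *
for y in (.1025-.0215,.1025-.0285,.1025+.0215,.1025+.0285):
  for dx in (-.011,.011): print(y,dx,(proj("scene",[.519+dx,y,.1393])-[190,120])*6)
```

```text
0.08099999999999999 -0.011 [255.15576887 194.49525796]
0.08099999999999999 0.011 [303.69650712 175.8743164 ]
0.074 -0.011 [264.61645935 204.33165256]
0.074 0.011 [313.27964548 185.54000756]
0.124 -0.011 [198.79277104 135.89396569]
0.124 0.011 [246.58818844 118.27404501]
0.131 -0.011 [189.89294988 126.64071372]
0.131 0.011 [237.56820139 109.17635637]
```

Request:
{"api": "send_rows", "payload": {
  "increments": [
    [0.5,-0.0015,0.004,0.02,0],
    [0.5,0,0,0.025,0],
    [0.5,0,0,0.02,0],
    [0.5,0,0,0.016,0],
    [0.5,0,0,0,0]
  ]
}}

```text
clock: 2.7
position: [0.524, 0.1017, 0.0605]
ee_rot: [-0.0, 0.707, 0.707, -0.0]
contact_force: [0.5, 1.0, -0.2]
width: 0.0427
```

Request:
{"api": "send_rows", "payload": {
  "increments": [
    [0.2,0,0,0,0],
    [0.1,0,0,0,0],
    [0.05,0,0,0,0],
    [0.05,0,0,0,0],
    [0.05,0,0,0,0],
    [0.05,0,0,0,0]
  ]
}}

```text
clock: 3.45
position: [0.5254, 0.1009, 0.0617]
ee_rot: [0.001, 0.708, 0.707, 0.001]
contact_force: [-1.4, 0.6, 6.4]
width: 0.0215
```

Run:
```python
from h import *
st()
cv2.imwrite("pics/scene2.png",manip.get_image("scene")[:,:,::-1])
crop("pics/scene2.png","pics/s5.png",190,120,100,90,6)
```

```text
t3.45 pos [0.5254 0.1009 0.0617] yaw 1.5696 F [-1.4  0.6  6.4] w 0.0215 q [ 0.06  0.37  1.84  0.    0.93 -1.51]
```

View pics/s5.png

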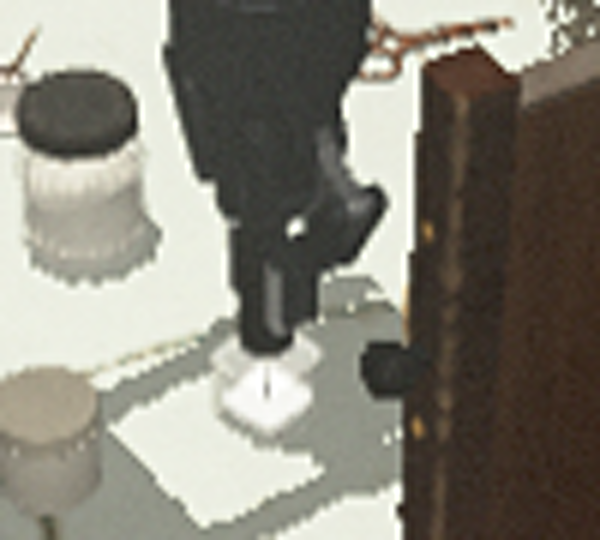

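Request:
{"api": "send_rows", "payload": {
  "increments": [
    [0.05,0,0,-0.02,0],
    [0.05,0,0,-0.04,0],
    [0.05,0,0,-0.05,0],
    [0.05,0,-0.02,-0.03,0],
    [0.05,0,-0.035,0,0],
    [0.05,0,-0.035,0,0],
    [0.05,0,-0.035,0,0],
    [0.05,0,0,0,0]
  ]
}}

```text
clock: 4.5
position: [0.3964, 0.1006, 0.2003]
ee_rot: [-0.001, 0.707, 0.707, -0.001]
contact_force: [0.1, 0.4, -0.3]
width: 0.0217
```

Run:
```python
from h import *
st()
cv2.imwrite("pics/scene3.png",manip.get_image("scene")[:,:,::-1])
```

```text
t4.50 pos [0.3964 0.1006 0.2003] yaw 1.5704 F [ 0.1  0.4 -0.3] w 0.0217 q [ 0.08  0.05  1.88  0.    1.22 -1.49]
```

View pics/scene3.png

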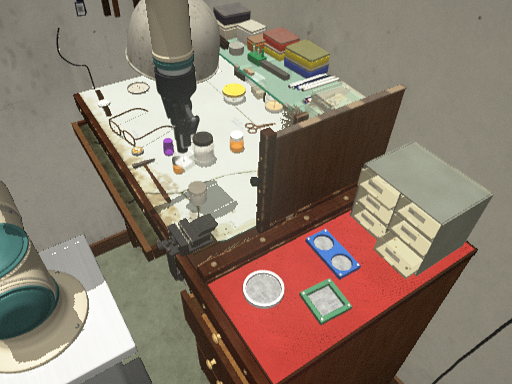

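Request:
{"api": "send_rows", "payload": {
  "increments": [
    [0.05,-0.03,0,0,0],
    [0.05,-0.05,0,0,0],
    [0.05,-0.05,0,0,0],
    [0.05,-0.05,0,0,0],
    [0.05,-0.05,0,0,0],
    [0.05,-0.05,0,0,0],
    [0.05,-0.05,0.01,0,0],
    [0.05,-0.045,0.03,0,0]
  ]
}}

```text
clock: 5.55
position: [0.4393, -0.2773, 0.2004]
ee_rot: [0.0, 0.708, 0.706, -0.0]
contact_force: [0.5, -0.7, -1.7]
width: 0.0219
```

Request:
{"api": "send_rows", "payload": {
  "increments": [
    [0.05,0,0.035,0,0],
    [0.05,0,0.035,0,0],
    [0.05,0,0,0.03,0.12],
    [0.05,0,0,0.03,0.12],
    [0.05,0,0,0.02,0.12],
    [0.05,0,0,0,0]
  ]
}}

```text
clock: 6.3
position: [0.5088, -0.2745, 0.1183]
ee_rot: [-0.002, 0.822, 0.569, -0.001]
contact_force: [-0.3, -0.2, -1.4]
width: 0.0217
```

Run:
```python
from h import *
st()
for n in ("scene","top"): cv2.imwrite(f"pics/{n}4.png",manip.get_image(n)[:,:,::-1])
crop("pics/scene4.png","pics/s6.png",260,200,130,120,5)
crop("pics/top4.png","pics/t6.png",290,140,110,110,5)
```

```text
t6.30 pos [ 0.5088 -0.2745  0.1183] yaw 1.2112 F [-0.3 -0.2 -1.4] w 0.0217 q [-0.62  0.37  1.67 -0.    1.11 -1.83]
```

View pics/s6.png

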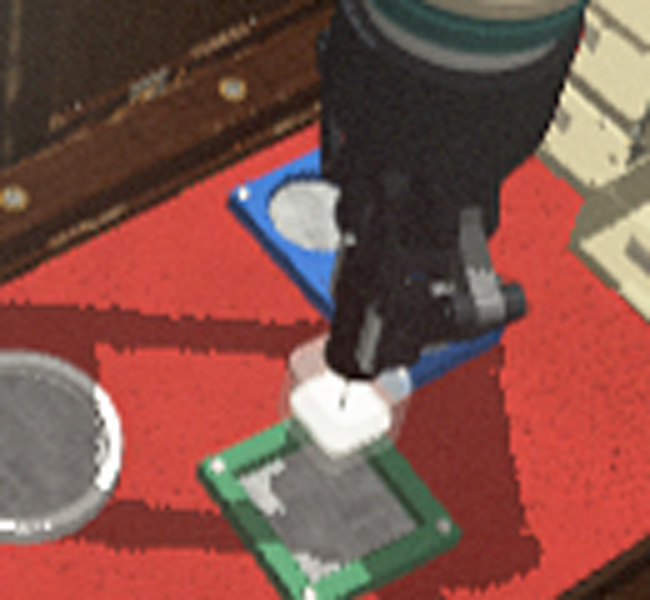

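View pics/t6.png

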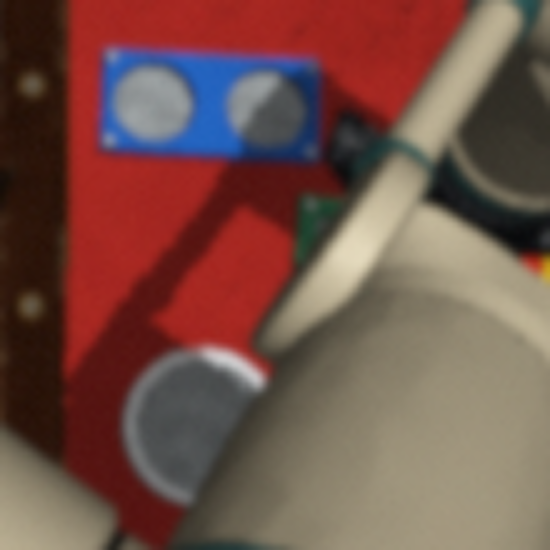

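Request:
{"api": "send_rows", "payload": {
  "increments": [
    [0.05,-0.002,0.003,0.02,0],
    [0.05,0,0,0.02,0],
    [0.05,0,0,0.012,0],
    [0.05,0,0,0,0],
    [0.05,0,0,0.005,0],
    [0.05,0,0,0,0]
  ]
}}

```text
clock: 7.15
position: [0.5114, -0.2774, 0.0636]
ee_rot: [0.0, 0.822, 0.569, 0.0]
contact_force: [-0.6, 0.5, -1.1]
width: 0.022
```

Run:
```python
from h import *
st()
for n in ("scene",): cv2.imwrite(f"pics/{n}5.png",manip.get_image(n)[:,:,::-1])
crop("pics/scene5.png","pics/s7.png",260,200,130,120,5)
```

```text
t7.15 pos [ 0.5114 -0.2774  0.0636] yaw 1.2102 F [-0.6  0.5 -1.1] w 0.022 q [-0.62  0.42  1.73  0.    0.99 -1.83]
```

View pics/s7.png

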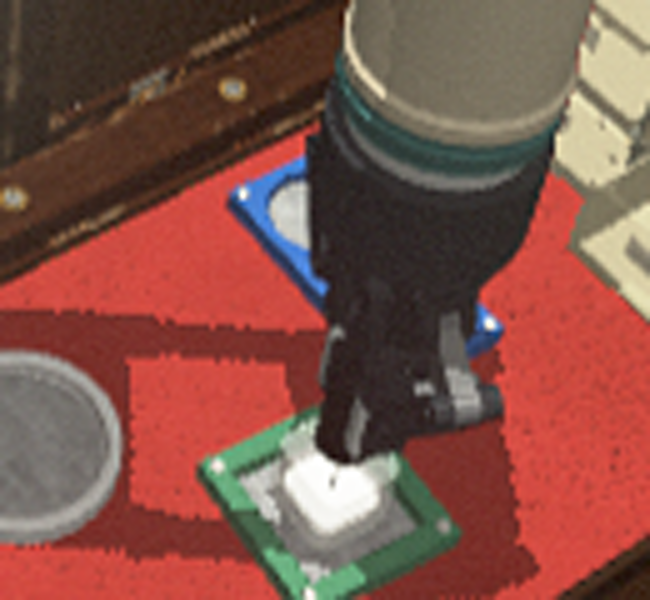

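Request:
{"api": "send_rows", "payload": {
  "increments": [
    [0.05,0,0,0.002,0],
    [0.05,0,0,0.0015,0],
    [0.05,0,0,0,0]
  ]
}}

```text
clock: 7.58
position: [0.5115, -0.2776, 0.0607]
ee_rot: [0.001, 0.822, 0.569, 0.0]
contact_force: [-0.7, -0.2, 3.9]
width: 0.0218
```

Request:
{"api": "send_rows", "payload": {
  "increments": [
    [0.35,0,0,0,0],
    [0.45,0,0,0,0],
    [0.5,0,0,0,0],
    [0.5,0,0,-0.01,0],
    [0.5,0,0,-0.03,0],
    [0.5,0,0,-0.04,0],
    [0.5,0,0,-0.05,0],
    [0.5,0,0,0,0]
  ]
}}

```text
clock: 8.57
position: [0.5138, -0.2791, 0.1951]
ee_rot: [0.005, 0.822, 0.569, 0.002]
contact_force: [-0.5, 0.0, -0.4]
width: 0.0426
```

Run:
```python
from h import *
st()
for n in ("scene",): cv2.imwrite(f"pics/{n}6.png",manip.get_image(n)[:,:,::-1])
crop("pics/scene6.png","pics/s8.png",260,200,130,120,5)
```

```text
t8.57 pos [ 0.5138 -0.2791  0.1951] yaw 1.2101 F [-0.5  0.  -0.4] w 0.0426 q [-0.62  0.31  1.55  0.    1.27 -1.83]
```

View pics/s8.png

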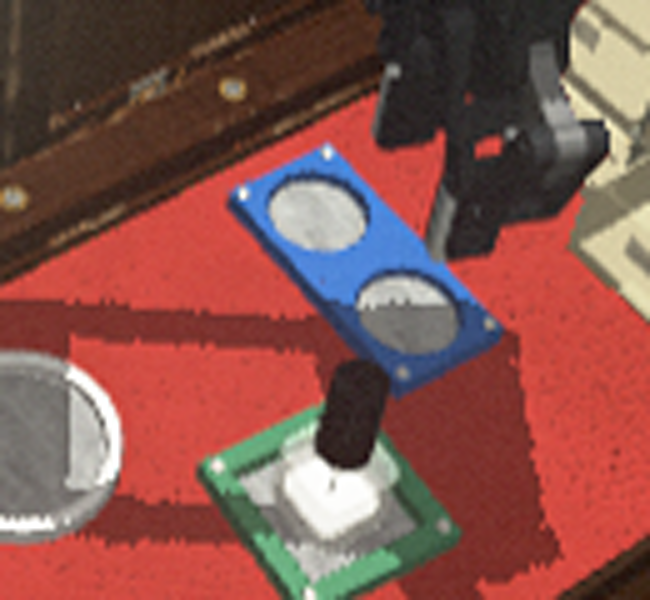

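Request:
{"api": "send_rows", "payload": {
  "increments": [
    [0.5,0,0,0,-0.12],
    [0.5,0,0,0,-0.12],
    [0.5,0,0,0,-0.12],
    [0.5,0,-0.04,0,0],
    [0.5,0,-0.04,0,0],
    [0.5,0.02,-0.035,0,0],
    [0.5,0.05,0,0,0],
    [0.5,0.05,0,0,0]
  ]
}}

```text
clock: 9.62
position: [0.3948, -0.1559, 0.1885]
ee_rot: [-0.001, 0.708, 0.706, -0.0]
contact_force: [0.7, -0.0, 0.3]
width: 0.043
```

Request:
{"api": "send_rows", "payload": {
  "increments": [
    [0.5,0.05,0,0,0],
    [0.5,0.05,0,0,0],
    [0.5,0.05,0,0,0],
    [0.5,0.05,0,0,0],
    [0.5,0.05,0,0,0],
    [0.5,0.015,0.04,0,0],
    [0.5,0,0.05,0,0],
    [0.5,0,0,0,0]
  ]
}}

```text
clock: 10.62
position: [0.489, 0.1079, 0.1882]
ee_rot: [-0.0, 0.707, 0.707, -0.0]
contact_force: [-0.6, 0.0, -0.1]
width: 0.0428
```

```bash
python3 -c "
from h import *
st()
cv2.imwrite('pics/top7.png',manip.get_image('top')[:,:,::-1])
crop('pics/top7.png','pics/t7.png',290,140,110,110,5)
for p in ([.5087,-.2763,.07],[.5087,-.2763,.089]): print((proj('top',p)-[290,140])*5+2,(proj('scene',p)-[260,200])*5+2)
"
```

```text
t10.62 pos [0.489  0.1079 0.1882] yaw 1.5704 F [-0.6  0.  -0.1] w 0.0428 q [ 0.08  0.19  1.73 -0.    1.22 -1.49]
[393.09414358 244.60249137] [350.74116025 407.05661736]
[401.77916756 237.39347204] [358.56144714 378.55067022]
```

View pics/t7.png

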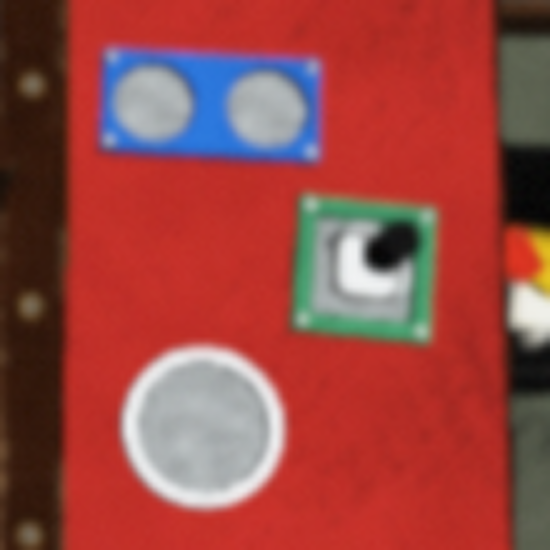

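Request:
{"api": "send_rows", "payload": {
  "increments": [
    [0.5,-0.0025,0.045,0,0],
    [0.5,0,0.045,0,0],
    [0.5,0,0.033,0.03,0],
    [0.5,0,0,0.04,0],
    [0.5,0,0,0.03,0],
    [0.5,0,0,0,0]
  ]
}}

```text
clock: 11.42
position: [0.6055, 0.1046, 0.0868]
ee_rot: [-0.003, 0.708, 0.707, -0.003]
contact_force: [0.5, 0.4, -0.5]
width: 0.0426
```

```bash
python3 -c "
from h import *
st()
cv2.imwrite('pics/top8.png',manip.get_image('top')[:,:,::-1])
cv2.imwrite('pics/scene8.png',manip.get_image('scene')[:,:,::-1])
"
```

```text
t11.43 pos [0.6055 0.1046 0.0868] yaw 1.5696 F [ 0.5  0.4 -0.5] w 0.0426 q [ 0.06  0.45  1.62  0.    1.08 -1.51]
```

View pics/top8.png

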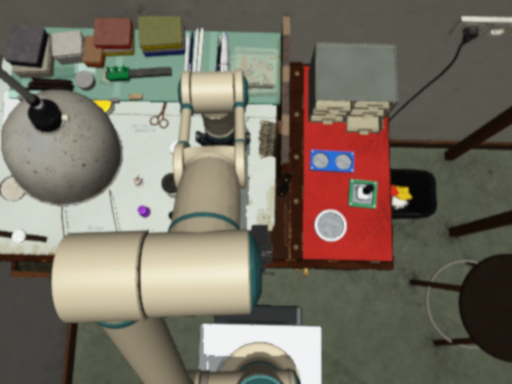

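View pics/scene8.png

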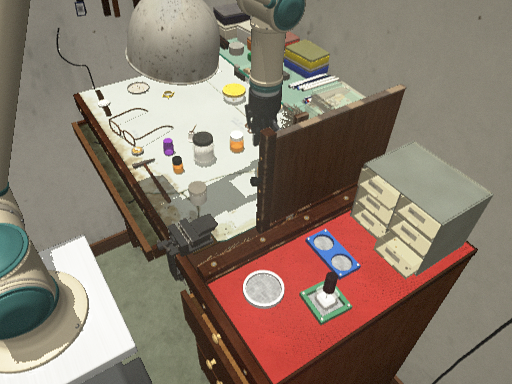

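Request:
{"api": "send_rows", "payload": {
  "increments": [
    [0.5,0,0,0.02,0],
    [0.5,0,0,0.02,0],
    [0.5,0,0,0.01,0],
    [0.5,0,0,0,0]
  ]
}}

```text
clock: 12.02
position: [0.6096, 0.1051, 0.0404]
ee_rot: [0.0, 0.707, 0.707, 0.0]
contact_force: [0.7, -0.3, 0.5]
width: 0.0427
```

Request:
{"api": "send_rows", "payload": {
  "increments": [
    [0.5,0,0.003,0.01,0],
    [0.5,0,0,0,0],
    [0.2,0,0,0,0],
    [0.1,0,0,0,0],
    [0.1,0,0,0,0],
    [0.1,0,0,0,0],
    [0.1,0,0,0,0]
  ]
}}

```text
clock: 12.9
position: [0.6128, 0.105, 0.0302]
ee_rot: [0.0, 0.707, 0.707, 0.0]
contact_force: [0.2, -0.3, 3.4]
width: 0.0238
```

```bash
python3 -c "
from h import *
st()
"
```

```text
t12.90 pos [0.6128 0.105  0.0302] yaw 1.57 F [ 0.2 -0.3  3.4] w 0.0238 q [ 0.06  0.51  1.67 -0.    0.96 -1.51]
```

Request:
{"api": "send_rows", "payload": {
  "increments": [
    [0.1,0,0,-0.02,0],
    [0.1,0,0,-0.04,0],
    [0.1,0,0,-0.05,0],
    [0.1,0,-0.02,-0.05,0],
    [0.1,0,-0.045,-0.01,0],
    [0.1,0,-0.045,0,0],
    [0.1,0,-0.045,0,0],
    [0.1,0,-0.045,0,0]
  ]
}}

```text
clock: 13.9
position: [0.4106, 0.1053, 0.1994]
ee_rot: [-0.0, 0.707, 0.707, -0.0]
contact_force: [0.4, -0.6, 0.2]
width: 0.0238
```

Request:
{"api": "send_rows", "payload": {
  "increments": [
    [0.1,-0.027,-0.013,0,0],
    [0.1,-0.05,0,0,0],
    [0.1,-0.05,0,0,0],
    [0.1,-0.05,0,0,0],
    [0.1,-0.05,0,0,0],
    [0.1,-0.05,0,0,0],
    [0.1,-0.05,0,0,0],
    [0.1,0,0,0,0]
  ]
}}

```text
clock: 14.9
position: [0.3993, -0.2249, 0.1994]
ee_rot: [0.0, 0.709, 0.705, -0.0]
contact_force: [-0.8, 0.5, -0.9]
width: 0.0237
```

```bash
python3 -c "
from h import *
st()
cv2.imwrite('pics/scene9.png',manip.get_image('scene')[:,:,::-1])
"
```

```text
t14.90 pos [ 0.3993 -0.2249  0.1994] yaw 1.5655 F [-0.8  0.5 -0.9] w 0.0237 q [-0.66  0.12  1.79 -0.    1.23 -2.23]
```

View pics/scene9.png

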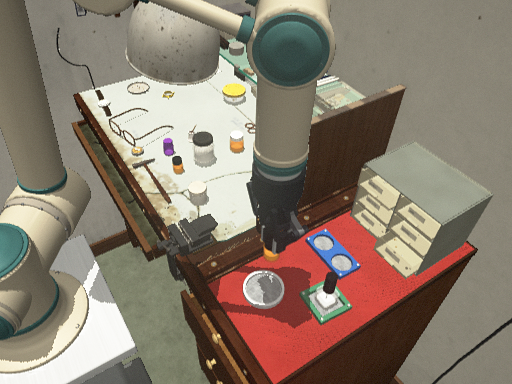

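```bash
python3 -c "
from h import *
for z in (0,.05,.1): print(z,[np.round(ray('top',u,v,z)[:2],3).tolist() for u,v in ((330,123),(365,132),(318,116))])
print([np.round(ray('scene',u,v,-.006)[:2],3).tolist() for u,v in ((355,225),(378,262),(408,277))])
print(ray('scene',372,175,.1),ray('scene',372,175,.15))
"
```

```text
0 [[0.713, -0.188], [0.688, -0.288], [0.733, -0.154]]
0.05 [[0.695, -0.18], [0.671, -0.276], [0.715, -0.147]]
0.1 [[0.678, -0.172], [0.655, -0.264], [0.696, -0.14]]
[[0.708, -0.155], [0.676, -0.263], [0.703, -0.326]]
[ 0.7679377  -0.11882089  0.1       ] [ 0.71797176 -0.15331943  0.15      ]
```

Request:
{"api": "send_rows", "payload": {
  "increments": [
    [0.1,0.003,0.03,0,0],
    [0.1,0,0.04,0,0],
    [0.1,0,0.04,0.01,0],
    [0.1,0,0.03,0.02,0],
    [0.1,0,0,0.03,0],
    [0.1,0,0,0,0]
  ]
}}

```text
clock: 15.7
position: [0.5373, -0.216, 0.1372]
ee_rot: [-0.004, 0.707, 0.708, -0.001]
contact_force: [1.2, 0.5, -1.0]
width: 0.0238
```

```bash
python3 -c "
from h import *
st()
cv2.imwrite('pics/scene10.png',manip.get_image('scene')[:,:,::-1])
cv2.imwrite('pics/top10.png',manip.get_image('top')[:,:,::-1])
"
```

```text
t15.70 pos [ 0.5373 -0.216   0.1372] yaw 1.5719 F [ 1.2  0.5 -1. ] w 0.0238 q [-0.5   0.35  1.64  0.    1.16 -2.07]
```

View pics/scene10.png

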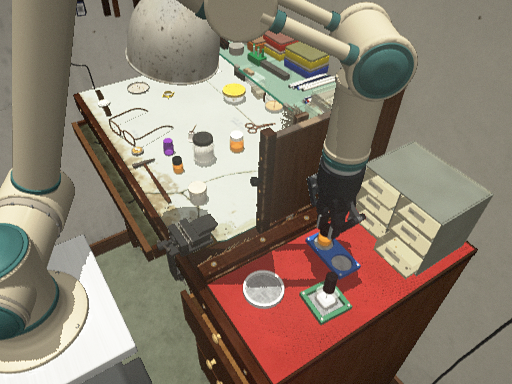

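View pics/top10.png

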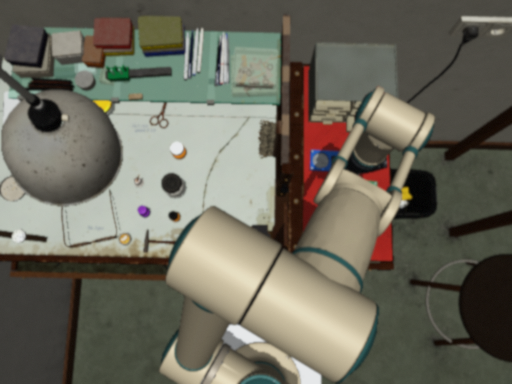

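Request:
{"api": "send_rows", "payload": {
  "increments": [
    [0.1,0,0.03,0,0],
    [0.1,0,0.028,0.02,0],
    [0.1,0,0,0.03,0],
    [0.1,0,0,0.02,0],
    [0.1,0,0,0,0],
    [0.1,0,0,0,0]
  ]
}}

```text
clock: 16.55
position: [0.5982, -0.2193, 0.0718]
ee_rot: [0.001, 0.707, 0.707, 0.001]
contact_force: [-0.3, 0.0, 0.0]
width: 0.024
```

```bash
python3 -c "
from h import *
st()
cv2.imwrite('pics/scene11.png',manip.get_image('scene')[:,:,::-1])
crop('pics/scene11.png','pics/s11.png',280,200,110,110,6)
"
```

```text
t16.55 pos [ 0.5982 -0.2193  0.0718] yaw 1.5699 F [-0.3  0.   0. ] w 0.024 q [-0.46  0.49  1.59  0.    1.06 -2.03]
```

View pics/s11.png

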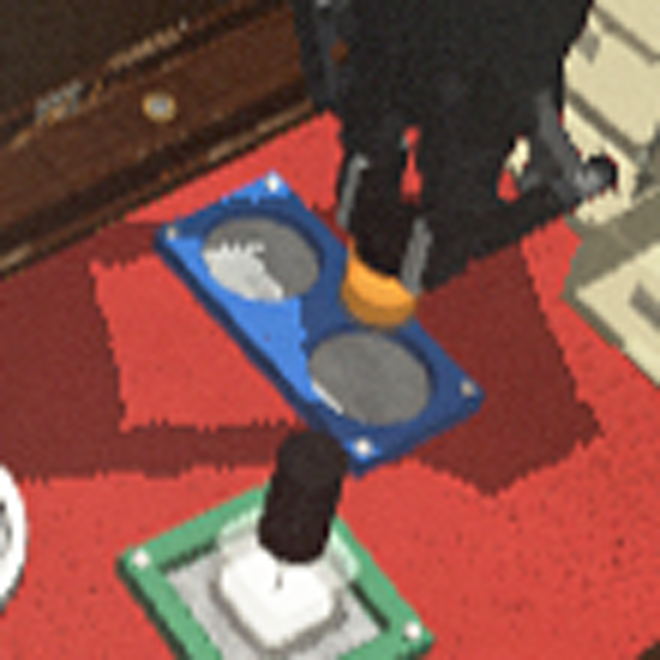

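Request:
{"api": "send_rows", "payload": {
  "increments": [
    [0.1,-0.0027,-0.001,0.015,0],
    [0.1,0,0,0.015,0],
    [0.1,0,0,0.008,0],
    [0.1,0,0,0.002,0],
    [0.1,0,0,0,0],
    [0.1,0,0,0,0]
  ]
}}

```text
clock: 17.35
position: [0.5966, -0.2217, 0.0299]
ee_rot: [0.0, 0.707, 0.707, 0.0]
contact_force: [-0.5, 0.5, -0.1]
width: 0.0236
```

Request:
{"api": "send_rows", "payload": {
  "increments": [
    [0.1,0,0,0.001,0],
    [0.1,0,0,0.001,0],
    [0.1,0,0,0,0]
  ]
}}

```text
clock: 17.73
position: [0.5967, -0.2218, 0.0291]
ee_rot: [0.001, 0.707, 0.707, 0.0]
contact_force: [-1.1, 0.4, 6.0]
width: 0.0238
```

```bash
python3 -c "
from h import *
st()
cv2.imwrite('pics/scene12.png',manip.get_image('scene')[:,:,::-1])
crop('pics/scene12.png','pics/s12.png',280,200,110,110,6)
"
```

```text
t17.73 pos [ 0.5967 -0.2218  0.0291] yaw 1.5701 F [-1.1  0.4  6. ] w 0.0238 q [-0.47  0.53  1.64  0.    0.97 -2.04]
```

View pics/s12.png

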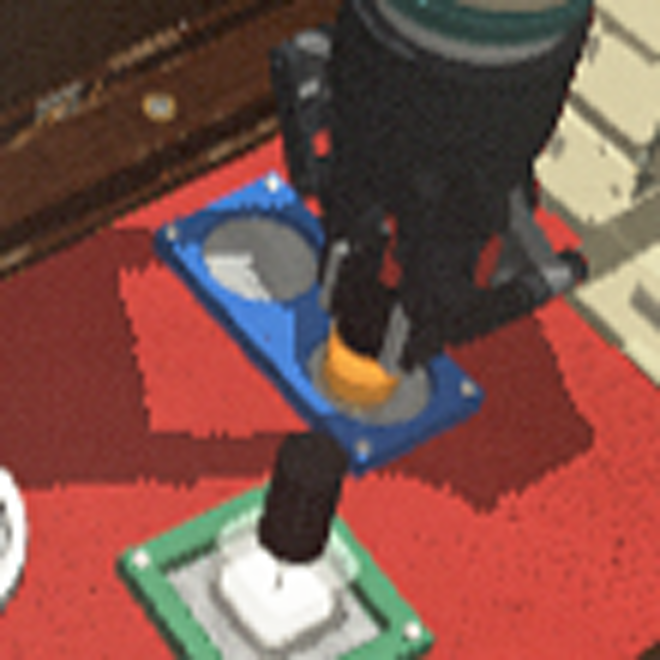

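Seated on the floor (force 6 N up), in the well. Release, lift and return for the front vial at (.430, .241).

Request:
{"api": "send_rows", "payload": {
  "increments": [
    [0.3,0,0,0,0],
    [0.45,0,0,0,0],
    [0.5,0,0,0,0],
    [0.5,0,0,-0.015,0],
    [0.5,0,0,-0.04,0],
    [0.5,0,0,-0.05,0],
    [0.5,0,-0.02,-0.05,0],
    [0.5,0,-0.04,0,0]
  ]
}}

```text
clock: 18.77
position: [0.5397, -0.2233, 0.1885]
ee_rot: [0.006, 0.707, 0.707, 0.002]
contact_force: [-0.1, -0.4, -0.7]
width: 0.043
```

Request:
{"api": "send_rows", "payload": {
  "increments": [
    [0.5,0,-0.045,0,0],
    [0.5,0,-0.045,0,0],
    [0.5,0,-0.045,0,0],
    [0.5,0.05,0,0,0],
    [0.5,0.05,0,0,0],
    [0.5,0.05,0,0,0],
    [0.5,0.05,0,0,0],
    [0.5,0.05,0,0,0]
  ]
}}

```text
clock: 19.77
position: [0.4016, 0.03, 0.1839]
ee_rot: [0.001, 0.708, 0.707, 0.001]
contact_force: [-0.2, 0.2, -0.7]
width: 0.0431
```

Request:
{"api": "send_rows", "payload": {
  "increments": [
    [0.5,0.05,0,0,0],
    [0.5,0.05,0,0,0],
    [0.5,0.05,0,0,0],
    [0.5,0.05,0.02,0,0],
    [0.5,0.012,0.01,0.03,0],
    [0.5,0,0,0.03,0],
    [0.5,0,0,0,0],
    [0.5,0,0,0,0]
  ]
}}

```text
clock: 20.78
position: [0.4324, 0.2406, 0.1241]
ee_rot: [0.0, 0.707, 0.707, 0.001]
contact_force: [-0.2, -0.6, 0.6]
width: 0.0426
```

```bash
python3 -c "
from h import *
st()
cv2.imwrite('pics/scene13.png',manip.get_image('scene')[:,:,::-1])
cv2.imwrite('pics/top13.png',manip.get_image('top')[:,:,::-1])
crop('pics/scene13.png','pics/s13.png',230,220,150,110,5)
crop('pics/top13.png','pics/t13.png',290,140,110,110,5)
"
```

```text
t20.77 pos [0.4324 0.2406 0.1241] yaw 1.5698 F [-0.2 -0.6  0.6] w 0.0426 q [ 0.37  0.24  1.84  0.    1.06 -1.2 ]
```

View pics/scene13.png

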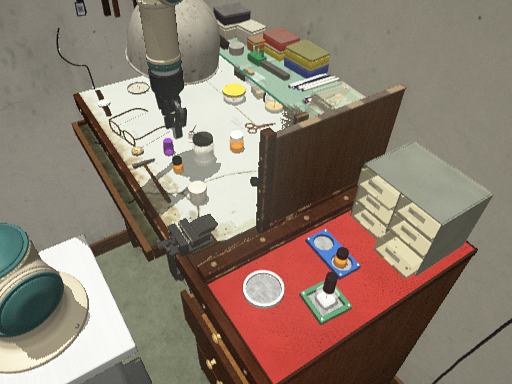

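View pics/t13.png

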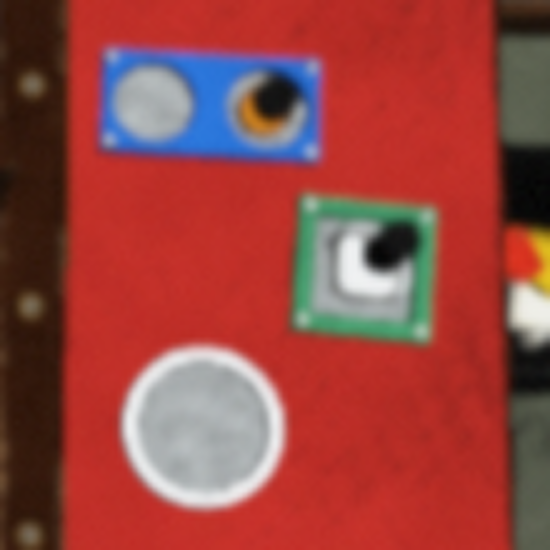

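Request:
{"api": "send_rows", "payload": {
  "increments": [
    [0.5,0,-0.002,0.03,0],
    [0.5,0,0,0.03,0],
    [0.5,0,0,0.02,0],
    [0.5,0,0,0.014,0],
    [0.5,0,0,0,0],
    [0.5,0,0,0,0]
  ]
}}

```text
clock: 21.62
position: [0.4305, 0.2408, 0.0297]
ee_rot: [0.0, 0.707, 0.707, 0.001]
contact_force: [-0.3, 0.2, -0.4]
width: 0.043
```

Request:
{"api": "send_rows", "payload": {
  "increments": [
    [0.2,0,0,0,0],
    [0.1,0,0,0,0],
    [0.1,0,0,0,0],
    [0.1,0,0,0,0],
    [0.1,0,0,0,0]
  ]
}}

```text
clock: 22.25
position: [0.4304, 0.2406, 0.0299]
ee_rot: [0.001, 0.707, 0.707, 0.001]
contact_force: [-0.3, -0.7, 5.3]
width: 0.0237
```

Request:
{"api": "send_rows", "payload": {
  "increments": [
    [0.1,0,0,-0.02,0],
    [0.1,0,0,-0.04,0],
    [0.1,0,0,-0.05,0],
    [0.1,0,-0.015,-0.05,0],
    [0.1,-0.02,-0.015,-0.01,0],
    [0.1,-0.05,0,0,0],
    [0.1,-0.05,0,0,0],
    [0.1,-0.05,0,0,0]
  ]
}}

```text
clock: 23.25
position: [0.3992, 0.0693, 0.1991]
ee_rot: [0.0, 0.707, 0.707, 0.001]
contact_force: [0.8, 0.8, 0.1]
width: 0.0236
```

Request:
{"api": "send_rows", "payload": {
  "increments": [
    [0.1,-0.05,0,0,0],
    [0.1,-0.05,0,0,0],
    [0.1,-0.05,0,0,0],
    [0.1,-0.05,0,0,0],
    [0.1,-0.03,0,0,0],
    [0.1,0,0,0,0],
    [0.1,0,0,0,0]
  ]
}}

```text
clock: 24.12
position: [0.3989, -0.1586, 0.1986]
ee_rot: [-0.001, 0.707, 0.707, 0.0]
contact_force: [-0.3, 0.9, -0.6]
width: 0.0241
```

```bash
python3 -c "
from h import *
st()
cv2.imwrite('pics/scene14.png',manip.get_image('scene')[:,:,::-1])
"
```

```text
t24.12 pos [ 0.3989 -0.1586  0.1986] yaw 1.5698 F [-0.3  0.9 -0.6] w 0.0241 q [-0.54  0.08  1.84  0.    1.22 -2.11]
```

View pics/scene14.png

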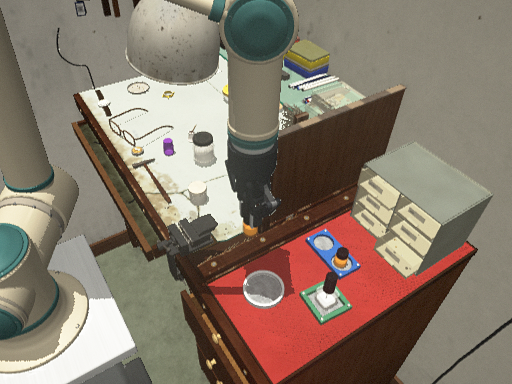

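Request:
{"api": "send_rows", "payload": {
  "increments": [
    [0.1,0,0.025,0,0],
    [0.1,0,0.035,0,0],
    [0.1,0,0.035,0,0],
    [0.1,0,0.035,0,0],
    [0.1,0,0.035,0,0],
    [0.1,0,0.035,0,0],
    [0.1,0,0,0,0],
    [0.1,0,0,0,0]
  ]
}}

```text
clock: 25.18
position: [0.5984, -0.1582, 0.1985]
ee_rot: [-0.001, 0.707, 0.707, -0.0]
contact_force: [-0.7, 0.4, -0.6]
width: 0.0238
```

```bash
python3 -c "
from h import *
st()
cv2.imwrite('pics/scene15.png',manip.get_image('scene')[:,:,::-1])
"
```

```text
t25.18 pos [ 0.5984 -0.1582  0.1985] yaw 1.5716 F [-0.7  0.4 -0.6] w 0.0238 q [-0.37  0.36  1.46 -0.    1.32 -1.94]
```

View pics/scene15.png

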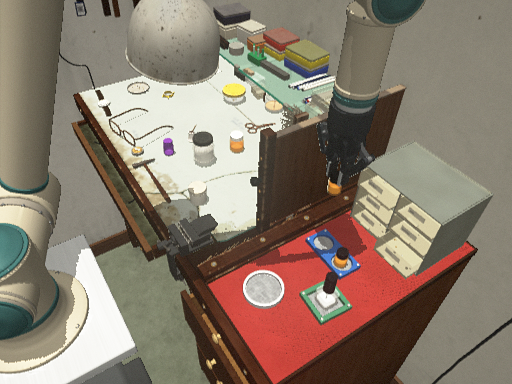

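Request:
{"api": "send_rows", "payload": {
  "increments": [
    [0.1,0,0.001,0.04,0],
    [0.1,0,0,0.04,0],
    [0.1,0,0,0.04,0],
    [0.1,0,0,0.02,0],
    [0.1,0,0,0,0],
    [0.1,0,0,0,0]
  ]
}}

```text
clock: 25.98
position: [0.6006, -0.1598, 0.0601]
ee_rot: [0.001, 0.707, 0.707, 0.0]
contact_force: [0.0, -0.1, -0.3]
width: 0.0237
```

```bash
python3 -c "
from h import *
st()
cv2.imwrite('pics/scene16.png',manip.get_image('scene')[:,:,::-1])
crop('pics/scene16.png','pics/s16.png',280,180,110,110,6)
"
```

```text
t25.98 pos [ 0.6006 -0.1598  0.0601] yaw 1.5699 F [ 0.  -0.1 -0.3] w 0.0237 q [-0.37  0.48  1.64  0.    1.02 -1.94]
```

View pics/s16.png

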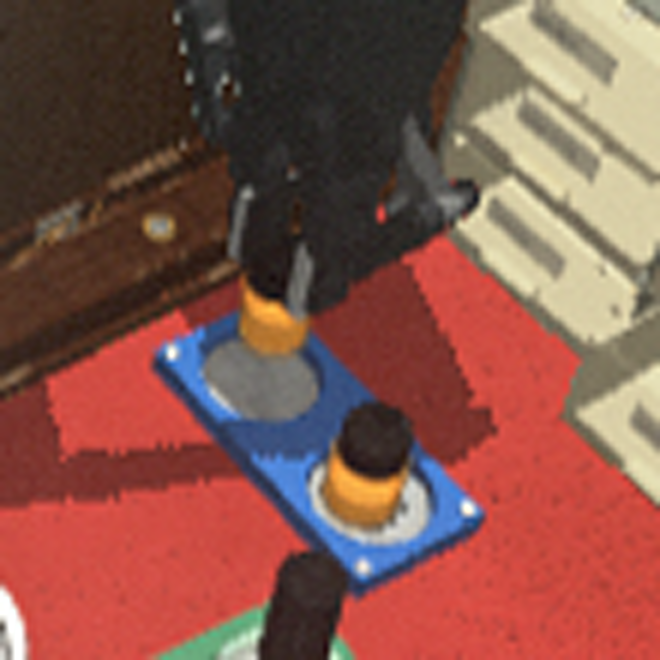

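Request:
{"api": "send_rows", "payload": {
  "increments": [
    [0.1,0.002,-0.001,0.015,0],
    [0.1,0,0,0.01,0],
    [0.1,0,0,0.004,0],
    [0.1,0,0,0,0],
    [0.1,0,0,0.0015,0],
    [0.1,0,0,0,0]
  ]
}}

```text
clock: 26.78
position: [0.5997, -0.1577, 0.029]
ee_rot: [0.0, 0.707, 0.707, 0.0]
contact_force: [-0.6, 0.8, 4.8]
width: 0.0237
```

Request:
{"api": "send_rows", "payload": {
  "increments": [
    [0.3,0,0,0,0],
    [0.4,0,0,0,0],
    [0.4,0,0,0,0],
    [0.4,0,0,-0.015,0],
    [0.4,0,0,-0.04,0],
    [0.4,0,0,-0.05,0],
    [0.4,0,0,-0.05,0],
    [0.4,0,-0.03,-0.015,0]
  ]
}}

```text
clock: 27.78
position: [0.5726, -0.1586, 0.2032]
ee_rot: [0.005, 0.707, 0.707, 0.002]
contact_force: [-0.1, -0.3, -0.4]
width: 0.034
```

Request:
{"api": "send_rows", "payload": {
  "increments": [
    [0.4,0,-0.045,0,0],
    [0.4,0,-0.045,0,0],
    [0.4,0,-0.045,0,0],
    [0.4,0,-0.035,0,0],
    [1,0.05,0,0,0],
    [1,0.05,0,0,0],
    [1,0.05,0,0,0],
    [1,0.05,0,0,0]
  ]
}}

```text
clock: 28.78
position: [0.3995, 0.0439, 0.1995]
ee_rot: [0.001, 0.708, 0.707, 0.001]
contact_force: [1.1, -0.3, 0.9]
width: 0.0854
```

Request:
{"api": "send_rows", "payload": {
  "increments": [
    [1,0.05,0,0,0],
    [1,0.05,0,0,0],
    [1,0.05,0,0,0],
    [1,0.05,0.02,0,0],
    [1,0.002,0.045,0,0],
    [1,0,0.045,0,0],
    [1,0,0,0,0],
    [1,0,0,0,0]
  ]
}}

```text
clock: 29.78
position: [0.5089, 0.2443, 0.1986]
ee_rot: [-0.0, 0.707, 0.707, -0.0]
contact_force: [-0.1, 0.3, 1.0]
width: 0.0851
```

```bash
python3 -c "
from h import *
st()
cv2.imwrite('pics/scene17.png',manip.get_image('scene')[:,:,::-1])
cv2.imwrite('pics/top17.png',manip.get_image('top')[:,:,::-1])
crop('pics/top17.png','pics/t17.png',290,140,110,110,5)
"
```

```text
t29.77 pos [0.5089 0.2443 0.1986] yaw 1.5697 F [-0.1  0.3  1. ] w 0.0851 q [ 0.32  0.28  1.58  0.    1.28 -1.25]
```

View pics/scene17.png

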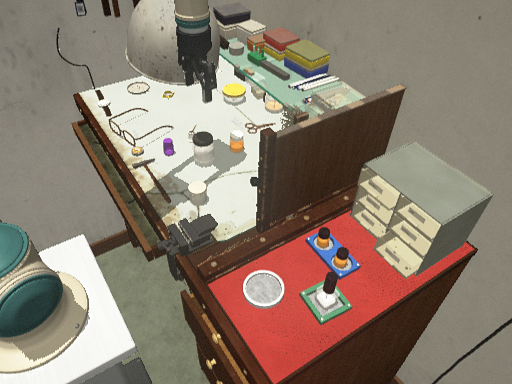

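View pics/t17.png

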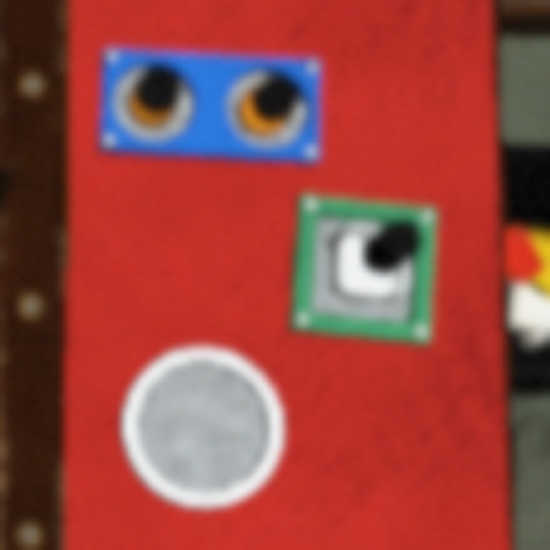

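Request:
{"api": "send_rows", "payload": {
  "increments": [
    [1,0,0.002,0.04,0],
    [1,0,0,0.04,0],
    [1,0,0,0.03,0],
    [1,0,0,0.02,0],
    [1,0,0,0,0],
    [1,0,0,0,0]
  ]
}}

```text
clock: 30.62
position: [0.5119, 0.2447, 0.0695]
ee_rot: [0.0, 0.707, 0.707, 0.001]
contact_force: [-0.0, -0.5, 0.4]
width: 0.0849
```

```bash
python3 -c "
from h import *
st()
cv2.imwrite('pics/scene18.png',manip.get_image('scene')[:,:,::-1])
crop('pics/scene18.png','pics/s18.png',150,90,110,90,6)
"
```

```text
t30.62 pos [0.5119 0.2447 0.0695] yaw 1.5702 F [-0.  -0.5  0.4] w 0.0849 q [ 0.32  0.4   1.76  0.    0.98 -1.25]
```

View pics/s18.png

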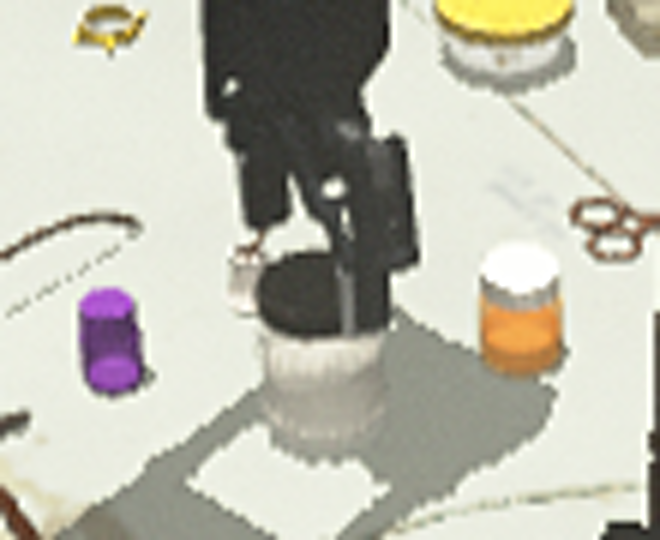

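Request:
{"api": "send_rows", "payload": {
  "increments": [
    [1,0,0,0.02,0],
    [1,0,0,0.01,0],
    [1,0,0,0,0],
    [0.75,0,0,0,0],
    [0.6,0,0,0,0],
    [0.55,0,0,0,0],
    [0.55,0,0,0,0],
    [0.55,0,0,0,0]
  ],
  "squeeze": 60
}}

```text
clock: 31.68
position: [0.5126, 0.2447, 0.0395]
ee_rot: [0.001, 0.707, 0.707, 0.001]
contact_force: [-0.9, -0.0, 5.6]
width: 0.0561
```

Request:
{"api": "send_rows", "payload": {
  "increments": [
    [0.5,0,0,0,0],
    [0.5,0,0,0,0],
    [0.5,0,0,0,0]
  ]
}}

```text
clock: 32.05
position: [0.5126, 0.2446, 0.0395]
ee_rot: [0.001, 0.707, 0.707, 0.001]
contact_force: [-0.6, -0.3, 5.3]
width: 0.0559
```

```bash
python3 -c "
from h import *
st()
"
```

```text
t32.05 pos [0.5126 0.2446 0.0395] yaw 1.5702 F [-0.6 -0.3  5.3] w 0.0559 q [ 0.32  0.43  1.79 -0.    0.92 -1.25]
```

Request:
{"api": "send_rows", "payload": {
  "increments": [
    [0.5,0,0,-0.02,0],
    [0.5,0,0,-0.04,0],
    [0.5,0,0,-0.05,0],
    [0.5,0,-0.015,-0.05,0],
    [0.5,0,-0.035,0,0],
    [0.5,-0.02,-0.035,0,0],
    [0.5,-0.04,-0.02,0,0],
    [0.5,-0.05,0,0,0]
  ]
}}

```text
clock: 33.05
position: [0.4042, 0.1341, 0.198]
ee_rot: [-0.0, 0.706, 0.708, -0.0]
contact_force: [1.1, -0.8, -1.5]
width: 0.0561
```

```bash
python3 -c "
from h import *
st()
cv2.imwrite('pics/scene19.png',manip.get_image('scene')[:,:,::-1])
"
```

```text
t33.05 pos [0.4042 0.1341 0.198 ] yaw 1.573 F [ 1.1 -0.8 -1.5] w 0.0561 q [ 0.16  0.07  1.85  0.    1.22 -1.42]
```

View pics/scene19.png

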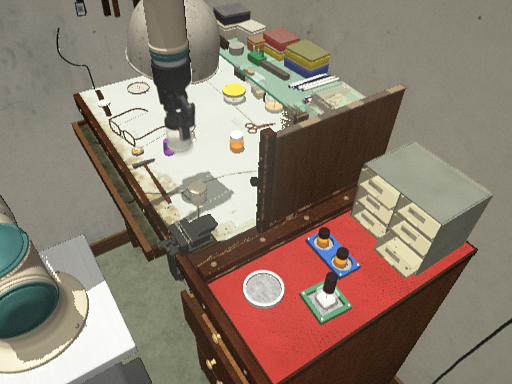

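Request:
{"api": "send_rows", "payload": {
  "increments": [
    [0.5,-0.05,0,0,0],
    [0.5,-0.05,0,0,0],
    [0.5,-0.05,0,0,0],
    [0.5,-0.05,0,0,0],
    [0.5,-0.05,0,0,0],
    [0.5,-0.05,0.007,0,0],
    [0.5,-0.02,0.007,0,0],
    [0.5,0,0,0,0]
  ]
}}

```text
clock: 34.1
position: [0.4206, -0.1861, 0.1979]
ee_rot: [-0.001, 0.708, 0.706, 0.0]
contact_force: [-0.6, -0.0, -2.7]
width: 0.0562
```

Request:
{"api": "send_rows", "payload": {
  "increments": [
    [0.5,0,0,0.03,0],
    [0.5,0,0,0.04,0],
    [0.5,0,0,0.03,0],
    [0.5,0,0,0.02,0],
    [0.5,0,0,0,0],
    [0.5,0,0,0,0]
  ]
}}

```text
clock: 34.85
position: [0.4208, -0.1848, 0.079]
ee_rot: [0.0, 0.707, 0.707, 0.0]
contact_force: [0.1, 0.4, -1.3]
width: 0.0562
```

```bash
python3 -c "
from h import *
st()
cv2.imwrite('pics/scene20.png',manip.get_image('scene')[:,:,::-1])
crop('pics/scene20.png','pics/s20.png',220,200,130,120,5)
"
```

```text
t34.85 pos [ 0.4208 -0.1848  0.079 ] yaw 1.5711 F [ 0.1  0.4 -1.3] w 0.0562 q [-0.57  0.25  1.97  0.    0.92 -2.14]
```

View pics/s20.png

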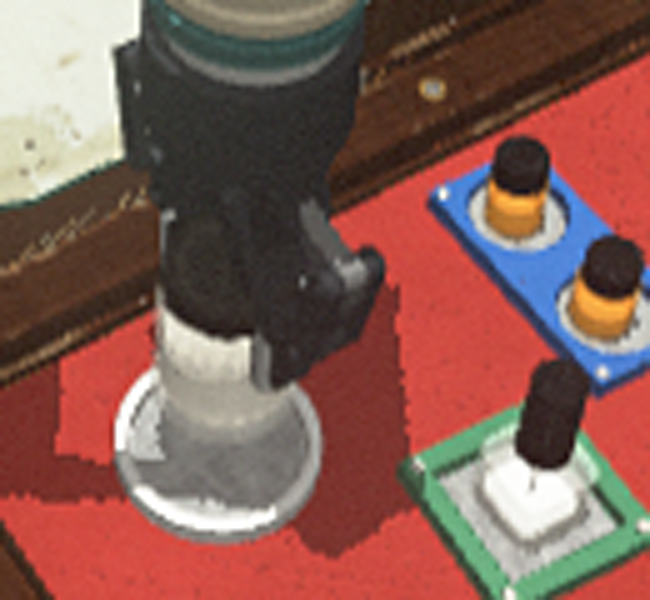

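Request:
{"api": "send_rows", "payload": {
  "increments": [
    [0.5,-0.001,-0.002,0.015,0],
    [0.5,0,0,0.014,0],
    [0.5,0,0,0.008,0],
    [0.5,0,0,0.002,0],
    [0.5,0,0,0,0],
    [0.5,0,0,0,0]
  ]
}}

```text
clock: 35.65
position: [0.4187, -0.1867, 0.0397]
ee_rot: [0.001, 0.707, 0.707, 0.0]
contact_force: [0.5, -0.8, -1.6]
width: 0.0556
```

Request:
{"api": "send_rows", "payload": {
  "increments": [
    [0.5,0,0,0.001,0],
    [0.5,0,0,0.001,0],
    [0.5,0,0,0,0]
  ]
}}

```text
clock: 36.02
position: [0.4186, -0.1867, 0.0385]
ee_rot: [0.0, 0.707, 0.707, 0.0]
contact_force: [-2.9, 0.3, 9.4]
width: 0.0562
```

```bash
python3 -c "
from h import *
st()
cv2.imwrite('pics/scene21.png',manip.get_image('scene')[:,:,::-1])
crop('pics/scene21.png','pics/s21.png',220,200,130,120,5)
"
```

```text
t36.02 pos [ 0.4186 -0.1867  0.0385] yaw 1.57 F [-2.9  0.3  9.4] w 0.0562 q [-0.57  0.31  2.03  0.    0.81 -2.14]
```

View pics/s21.png

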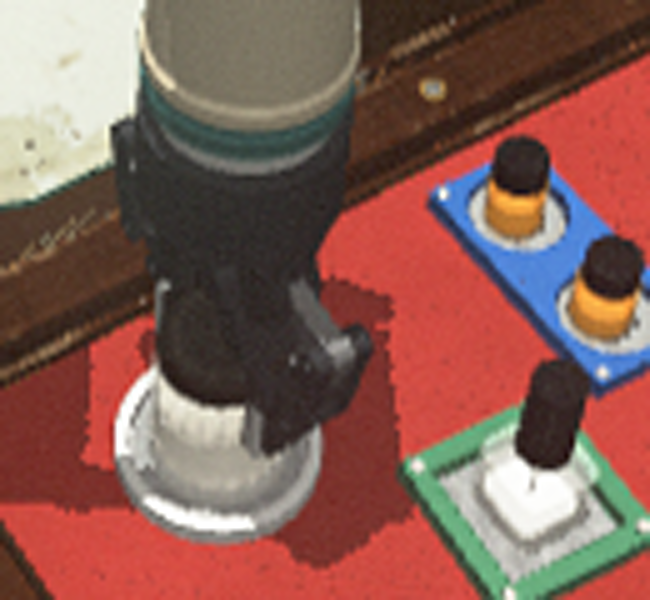

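Seated. Open, lift, back off.

Request:
{"api": "send_rows", "payload": {
  "increments": [
    [0.75,0,0,0,0],
    [0.9,0,0,0,0],
    [1,0,0,0,0],
    [1,0,0,0,0],
    [1,0,0,-0.02,0],
    [1,0,0,-0.04,0],
    [1,0,0,-0.05,0],
    [1,0,0,-0.05,0]
  ]
}}

```text
clock: 37.08
position: [0.418, -0.1863, 0.1986]
ee_rot: [-0.0, 0.707, 0.707, 0.0]
contact_force: [1.1, -0.6, -0.5]
width: 0.0851
```

Request:
{"api": "send_rows", "payload": {
  "increments": [
    [1,0.05,0,-0.03,0],
    [1,0.05,0,0,0],
    [1,0.05,0,0,0],
    [1,0.05,-0.01,0,0],
    [1,0.05,-0.02,0,0],
    [1,0.05,0,0,0],
    [1,0.05,0,0,0],
    [1,0.05,0,0,0]
  ]
}}

```text
clock: 38.08
position: [0.3883, 0.2151, 0.2273]
ee_rot: [0.0, 0.707, 0.707, 0.0]
contact_force: [0.3, -0.1, 0.7]
width: 0.0854
```

Request:
{"api": "send_rows", "payload": {
  "increments": [
    [1,0.05,0,0,0],
    [1,0,0,0,0],
    [1,0,0,0,0]
  ]
}}

```text
clock: 38.45
position: [0.3882, 0.263, 0.2269]
ee_rot: [0.0, 0.707, 0.707, -0.001]
contact_force: [0.2, -0.7, 0.2]
width: 0.0853
```

```bash
python3 -c "
from h import *
st()
for n in('scene','top'): cv2.imwrite(f'pics/{n}22.png',manip.get_image(n)[:,:,::-1])
crop('pics/top22.png','pics/t22.png',290,140,110,110,5)
for n,p in dict(jar=[.4175,-.1856,.0735],vL=[.5999,-.1579,.037],vR=[.5974,-.222,.037],sq=[.5087,-.2763,.069]).items(): print(n,(proj('top',p)-[290,140])*5+2)
"
```

```text
t38.45 pos [0.3882 0.263  0.2269] yaw 1.5708 F [ 0.2 -0.7  0.2] w 0.0853 q [ 0.45  0.12  1.72 -0.    1.3  -1.12]
jar [224.49194514 411.34980425]
vL [159.43336989  89.03289624]
vR [276.03188858  96.08602149]
sq [392.64421945 244.97595168]
```

View pics/scene22.png

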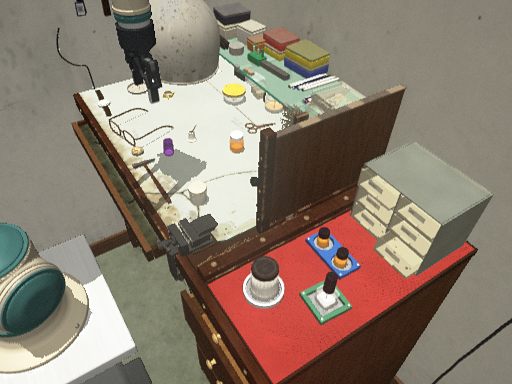

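View pics/t22.png

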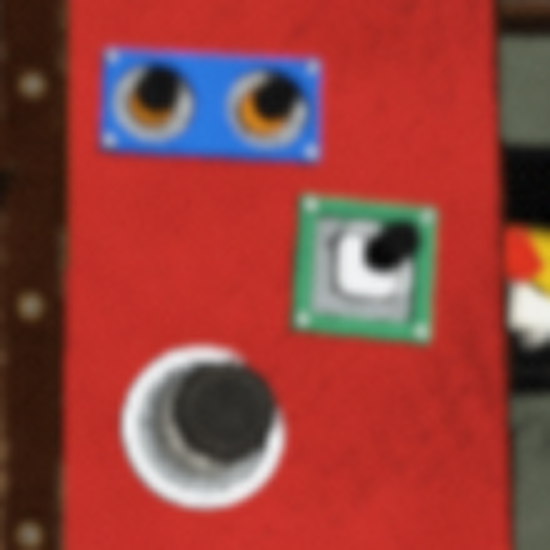

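```bash
python3 -c "
from h import *
st(); print(manip.sign_off())"
```

```text
t38.55 pos [0.3885 0.2624 0.2272] yaw 1.5688 F [ 0.3  0.9 -0.1] w 0.0856 q [ 0.45  0.12  1.72 -0.    1.3  -1.12]
the job is handed in; nothing more can be done
None
```

All four black-capped bottles are in their stands. I handed the job in at 38.6 s of the 128 s allowed, and `sign_off` reports no verdict. I carried them round the front end of the board at x of about 0.40–0.42 m: the square bottle, then the two vials, then the big jar. Each was lowered until it touched the floor of its well (4–9 N upward), then let go.

- **Positions:** in the last top picture, all four caps lie within about 1 px (2–3 mm) of where they should be if centred in their wells. The limit is 14 mm.
- **Upright:** in both pictures they stand upright.
- **Bystanders:** the white-capped jar, the cream pot and the purple look-alike show no visible shift. I checked those three by eye in the scene picture only.
- **Robot:** it is clear of everything, and the contact force reads about 0 N.

One check disagreed. The scene camera placed most points 3–5 mm lower in y than the top camera. Comparing both views with the known finger position showed the scene calibration was off, so I used the top camera. No other check failed or disagreed.

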